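# Load the cuvette tray and hold the analyser lid open at 60 degrees

## Task

Pick up the cuvette tray by its blue pull, carry it level so that the loose cuvettes stay standing in it, and slide it into the bay at the front of the white analyser until its front plate sits flat against the housing. Then let go of the tray, raise the lid over the bay by its blue bow handle and finish while still holding it steady at 60 degrees open, so that a colleague can pipette into the cuvettes with both hands: the lid has no stay, so keep your grip, and do not let it drop at any time. Leave the reagent bottle, the tip box and the tube rack undisturbed.

Things in the scene. Friction and masses are not known exactly. Their poses are not given: they have to be found in the camera images.
- tray_plate (a point): Cuvette tray: blue block 50 mm deep (x), 145 wide (y), 28 high, six pockets 15 mm square in a row, behind a white upright front plate 180 wide, 64 high, 6 thick; 0.25 kg loaded. Point: on the tray's underside, mid-width, at the REAR face of the plate (the face that seats on the analyser). x points from the plate into the tray body (its way into the bay), z up.
- tray_pull (a point): Grip point of the tray's pull, a blue upright fin sticking out 52 mm from the plate's front, 14 mm thick (y), 18 to 52 mm above the tray's underside. The point is in its middle plane, 40 mm in front (-x) of and 35 mm above tray_plate; same axes. The loaded tray's centre of mass is about 55 mm beyond it: grip firmly.
- bay_mouth (a point): Bay of the fixed white analyser (290 deep, 360 wide, 120 mm high). Point: centre of the opening's lower edge, in the front face, at bay floor height (12 mm above bench). x points into the bay, z up. Opening 66 mm high, 155 wide behind a flared mouth 170 wide. Tray is home when its plate meets the front face: tray_plate at this point, same axes. The face reaches 105 mm to -y, 255 to +y.
- lid_hinge (a point): Centre of the lid's hinge axis, which is level and parallel to the bay's y; it lies 155 mm behind (bay x) and 108 mm above bay_mouth. Axes as bay_mouth.
- lid_bar (a point): Middle of the blue bow handle on the lid: a round bar 12 mm thick, 110 mm long, parallel to the hinge, with a post at each end. Lid shut: 122 mm in front of the hinge axis (towards the front face), 58 mm above it and 38 mm above the lid's top. It turns with the lid about the hinge.
- lid (a joint): Opening angle of the white lid (152 x 196 x 18 mm, 0.35 to 0.6 kg) over the bay, in rad: 0 shut, growing as its front edge rises (1.047 = 60 degrees). Free hinge without stay or spring: let go below about 85 degrees, it falls shut. Stop at 1.75.
- reagent_mid (a point): White reagent bottle with red cap, 58 mm across, 130 mm high; the point is half-way up. Loose, to be left alone.
- tip_box_mid (a point): Box of pipette tips, blue with a yellow lid, 85 x 120 mm, 75 mm high; the point is half-way up. Loose, to be left alone.
- tube_rack_mid (a point): Steel rack with glass test tubes, 110 x 50 mm, 89 mm high over the tubes; the point is 40 mm above the bench. Loose, to be left alone.
- cuvette1_mid (a point): Clear square cuvette, 12.5 x 12.5 x 45 mm, standing loose in pocket 1 of the tray (pocket 1 at the tray's -y end, 22 mm apart, pocket floor 4 mm up); the point is its centre, 25 mm behind tray_plate along x.
- cuvette2_mid (a point): Clear square cuvette, 12.5 x 12.5 x 45 mm, standing loose in pocket 2 of the tray (pocket 1 at the tray's -y end, 22 mm apart, pocket floor 4 mm up); the point is its centre, 25 mm behind tray_plate along x.
- cuvette3_mid (a point): Clear square cuvette, 12.5 x 12.5 x 45 mm, standing loose in pocket 3 of the tray (pocket 1 at the tray's -y end, 22 mm apart, pocket floor 4 mm up); the point is its centre, 25 mm behind tray_plate along x.
- cuvette4_mid (a point): Clear square cuvette, 12.5 x 12.5 x 45 mm, standing loose in pocket 4 of the tray (pocket 1 at the tray's -y end, 22 mm apart, pocket floor 4 mm up); the point is its centre, 25 mm behind tray_plate along x.
- cuvette5_mid (a point): Clear square cuvette, 12.5 x 12.5 x 45 mm, standing loose in pocket 5 of the tray (pocket 1 at the tray's -y end, 22 mm apart, pocket floor 4 mm up); the point is its centre, 25 mm behind tray_plate along x.
- cuvette6_mid (a point): Clear square cuvette, 12.5 x 12.5 x 45 mm, standing loose in pocket 6 of the tray (pocket 1 at the tray's -y end, 22 mm apart, pocket floor 4 mm up); the point is its centre, 25 mm behind tray_plate along x.
Not all that is in view belongs to the job. What is shaped like the part that bears tray_plate but green or turquoise is not meant.

How it is judged:
On the way:
1. the loaded tray is fully home in the bay while the lid is still shut (x of tray_plate in the frame of bay_mouth between -0.005 and 0.005 m and y of tray_plate in the frame of bay_mouth between -0.008 and 0.008 m and z of tray_plate in the frame of bay_mouth between -0.006 and 0.006 m and angle between the x axis of tray_plate and the x axis of bay_mouth, either way round below 0.08 rad and angle between tray_plate's own z axis and vertical below 0.08 rad and value of joint lid below 0.1 rad), for 0.2 s.
At the end, for the whole second after the job is handed in: Tray home (plate within 5 mm of the front face, square within 0.08 rad, level) and not touched by the fingers, six cuvettes standing in their pockets; the fingers hold the lid still (under 0.1 rad/s) at 60 degrees within 7, with over 0.8 N; the tray does not touch the lid (x of tray_plate in the frame of bay_mouth between -0.005 and 0.005 m and y of tray_plate in the frame of bay_mouth between -0.008 and 0.008 m and z of tray_plate in the frame of bay_mouth between -0.006 and 0.006 m and angle between the x axis of tray_plate and the x axis of bay_mouth, either way round below 0.08 rad and angle between tray_plate's own z axis and vertical below 0.08 rad and angle between each of cuvette1_mid, cuvette2_mid, cuvette3_mid, cuvette4_mid, cuvette5_mid, cuvette6_mid's own z axis and vertical below 0.3 rad and z of cuvette1_mid in the frame of tray_plate between 0.0205 and 0.0325 m and x of cuvette1_mid in the frame of tray_plate between 0.017 and 0.033 m and z of cuvette2_mid in the frame of tray_plate between 0.0205 and 0.0325 m and x of cuvette2_mid in the frame of tray_plate between 0.017 and 0.033 m and z of cuvette3_mid in the frame of tray_plate between 0.0205 and 0.0325 m and x of cuvette3_mid in the frame of tray_plate between 0.017 and 0.033 m and z of cuvette4_mid in the frame of tray_plate between 0.0205 and 0.0325 m and x of cuvette4_mid in the frame of tray_plate between 0.017 and 0.033 m and z of cuvette5_mid in the frame of tray_plate between 0.0205 and 0.0325 m and x of cuvette5_mid in the frame of tray_plate between 0.017 and 0.033 m and z of cuvette6_mid in the frame of tray_plate between 0.0205 and 0.0325 m and x of cuvette6_mid in the frame of tray_plate between 0.017 and 0.033 m and value of joint lid between 0.925 and 1.1694 rad and velocity of joint lid between -0.1 and 0.1 rad/s and contact force between the fingers and lid above 0.8 N and contact force between the fingers and tray below 0.2 N and contact force between tray and lid below 0.2 N); the arm keeps its last pose, push and grip.
It fails at once if the tray is tipped more than 20 degrees (angle between tray_plate's own z axis and vertical above 0.35 rad).
It fails at once if the lid drops (closes faster than 1.5 rad/s) (velocity of joint lid below -1.5 rad/s).
It fails at once if the reagent bottle is moved more than 30 mm or tipped (distance of reagent_mid from where it was at the start of the episode above 0.03 m or angle between reagent_mid's own z axis and vertical above 0.3 rad).
It fails at once if the pipette-tip box is moved more than 30 mm or tipped (distance of tip_box_mid from where it was at the start of the episode above 0.03 m or angle between tip_box_mid's own z axis and vertical above 0.3 rad).
It fails at once if the tube rack is moved more than 30 mm or tipped (distance of tube_rack_mid from where it was at the start of the episode above 0.03 m or angle between tube_rack_mid's own z axis and vertical above 0.3 rad).
It also fails if it takes over 61 s, if anything falls off the work surface, if the arm or the gripper's body presses on something with over 40 N, if the wrist force passes 120 N, or if a joint passes its speed limit or range.

## Robot

A 6-joint arm with a two-finger parallel gripper is mounted at the origin on the work surface. World frame = base frame: x ahead of the robot, y to its left, z up, the work surface at z = 0. Lengths are in m, angles in rad, forces in N, time in s.
With the tool pointing down it reaches from about 0.35 to 0.925 m from the base axis. Payload 6.4 kg.
Tool frame: the origin (TCP) lies between the finger pads; the fingertips stand 19 mm ahead of it and the grasp point (between the pads) is the TCP (robot.tip_extent is the z of the fingertips in the tool frame, in m); z points along the fingers, y is the line along which they close (so a half turn about z gives the same grasp; the last joint's range is limited). The gripper opens to 85 mm and grips with 20 to 120 N. Pads are 22 mm wide; open, the fingers measure 114 mm over their backs; the gripper's body (76 mm by 85 mm) begins 54 mm behind the grasp point. The pads swing forward as they close: fully open they stand 13 mm farther back than shut.
Start: joints at [1.026, 0.245, 1.558, -0, 1.339, -0.174], TCP at [0.236, 0.606, 0.25] pointing down, gripper open.
Joint ranges: [-3.13, 3.13], [-1.02, 2.26], [0.13, 2.54], [-0.95, 4.09], [0.21, 2.88], [-2.74, 2.74]. Speed limits (rad/s): [2.57, 2.57, 3.14, 3.14, 3.14, 3.14].

## Interface

Orientations are given as a rotation vector (axis times angle).
In Python, from cell import robot gives the robot as it stands.
- The arm moves only by the shell command python3 -m jog 'ROWS' [OPENING] [FORCE]. ROWS is JSON, one flat list of numbers, 6 for each row, row after row: the shift along the tool's x, y, z scaled (see below), then the turn, a rotation vector about the tool's x, y, z scaled (see below). In form: [dx, dy, dz, rx, ry, rz, dx, dy, dz, rx, ry, rz, ...]. A call has 1 to 12 rows; each row shifts and turns the commanded pose from where the row before left it, along the tool's axes as they then stand; what a row does not reach is not made up. The controller multiplies each number of a shift by 0.15 m and each number of a turn by 0.5 rad. A row lasts 1/8 s, in which the tool goes at most 62.5 mm and 10.7 degrees, less where a joint would pass 70% of its speed; a pose out of reach is approached as far as the arm can. A call with a number of a shift or a turn outside -1 to 1 is refused whole. A call with a gripper value outside its range is refused whole. OPENING is the finger opening in mm, from 0 to 85.4, set as the call begins (- or left out, the last holds). The fingers move at their own pace and stop on an object; FORCE is the grip in N (left out, the last holds). Time passes only in rows, so rows that do not move let the fingers close. It gives the time, the measured TCP pose, the force, the opening and the grip force at its end, in the units of the state.
- robot.read_state(): the state, without advancing time (a new reading comes with each control period).
- robot.get_image(name): name is "side" or "top" or "wrist"; returns (picture, depth): 400x640x3 uint8, red, green, blue; 400x640 float32, m along the optical axis (not along the pixel's ray), 0 where there is no reading.
- robot.camera_params(name): a dict with "fx", "fy", "cx", "cy" (pixels), "D" ([k1, k2, p1, p2, k3] as OpenCV has them; the pictures are not rectified), "extrinsics" (4x4, takes a point from camera to world coordinates). Camera axes: x right, y up, looking along -z (the intrinsics and any distortion apply to the point x, -y, -z); pixel columns grow to the right and rows downward; lengths in m; the calibration is good to about 2 mm. A picture is of the moment at which its call begins: read the wrist's pose just before it. camera_params takes no time and is no camera call; for the wrist camera it gives the pose at the moment of the call.
- robot.hand_in(): hands the job in; it is judged then, once.
The state is a dict: "clock": time; "qpos": joint angles; "qd": joint speeds; "joint_efforts": joint torques, N m; "tcp_pos": TCP position; "tool_rot": TCP orientation; "force": force on the tool from outside, world axes, zero at the start; "ft_torque": the same for the moment, N m; "finger_gap": finger opening in m; "gripper_force": force on a finger pad.
Only numpy, scipy, OpenCV 4.12 (cv2) and the standard library are available. Lean on these libraries where they do the work, as an engineer would, in place of code of your own. Each camera call takes 0.05 s, during which the arm holds its last target. There are 200 camera calls.

## Working session

There is one attempt and no reset: what is moved stays moved. The work goes in short steps, Python scripts to look and compute and a shell command to move; the robot and the scene stay as the last step left them, time stands still between calls to the robot, and variables do not carry over. Pictures are saved under pics/ and viewed, at most 10 in all, crops included, and the job is handed in when it is done.

```bash
mkdir -p pics; ls; cat > h.py <<'E'
import numpy as np, cv2
from scipy.spatial.transform import Rotation as R
from cell import robot
def rays(name,uv,P=None):
    P=P or robot.camera_params(name)
    K=np.array([[P['fx'],0,P['cx']],[0,P['fy'],P['cy']],[0,0,1.]])
    n=cv2.undistortPoints(np.array(uv,float).reshape(-1,1,2),K,np.array(P['D'],float)).reshape(-1,2)
    d=np.c_[n[:,0],-n[:,1],-np.ones(len(n))]
    E=np.array(P['extrinsics']); return E[:3,3],d@E[:3,:3].T
def onplane(name,uv,z,P=None):
    o,d=rays(name,uv,P); return o+d*((z-o[2])/d[:,2])[:,None]
def deproj(name,uv,depth,P=None):
    o,d=rays(name,uv,P); uv=np.array(uv,int).reshape(-1,2)
    return o+d*depth[uv[:,1],uv[:,0]][:,None]
E
python3 - <<'E'
from h import *
s=robot.read_state(); print(s['clock'],s['tcp_pos'],s['tool_rot'])
for n in ['top','side']:
    P=robot.camera_params(n); im,d=robot.get_image(n)
    np.savez(f'{n}0.npz',im=im,d=d); cv2.imwrite(f'pics/{n}0.png',im[:,:,::-1]); print(n,np.round(P['extrinsics'],3),P['fx'],P['D'])
E
```

```text
pics
0.0 [0.23525232 0.60536418 0.24917009] [-5.79018827e-01 -3.08706328e+00  2.87124452e-03]
top [[ 0.095  0.967 -0.238  0.228]
 [-0.996  0.093 -0.019 -0.102]
 [ 0.004  0.238  0.971  1.291]
 [ 0.     0.     0.     1.   ]] 368.37572748160767 [-0.00017874  0.          0.          0.          0.        ]
side [[ 0.798  0.446 -0.406 -0.131]
 [-0.603  0.6   -0.526 -0.862]
 [ 0.009  0.664  0.748  1.244]
 [ 0.     0.     0.     1.   ]] 505.92419362257397 [-0.02652829  0.          0.          0.          0.        ]
```

View pics/top0.png

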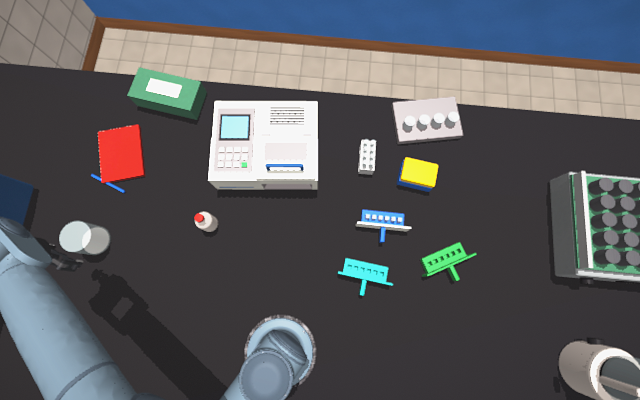

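View pics/side0.png

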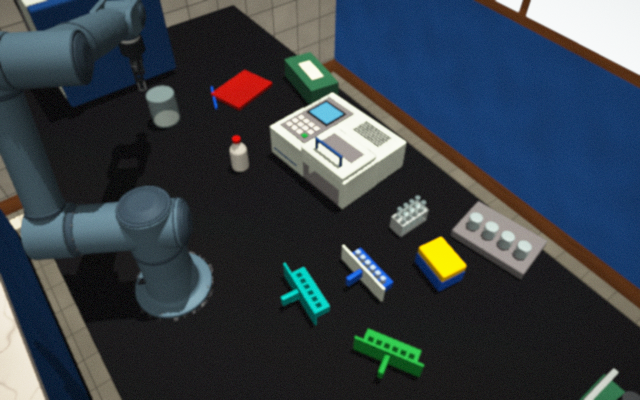

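The top view has three tray-like parts: blue with a white plate at (383,222), turquoise at (365,272) and green at (447,262). Only the blue one fits the description. The analyser front edge runs (210,187)–(318,187), with the bow handle at (285,168). The bottle is at (205,221), the tube rack at (367,157) and the tip box at (419,173).

```bash
python3 - <<'E'
from h import *
D=np.load('top0.npz'); im=D['im']; d=D['d']
S=np.load('side0.npz')
a=cv2.resize(im[195:250,340:425],None,fx=5,fy=5,interpolation=cv2.INTER_CUBIC)
b=cv2.resize(im[95:195,200:325],None,fx=5,fy=5,interpolation=cv2.INTER_CUBIC)
c=np.zeros((500,425,3),np.uint8); c[:275]=a; 
cv2.imwrite('pics/crop1.png',np.hstack([c[:500,:],b[:, 300:]])[:,:,::-1])
hsv=cv2.cvtColor(im,cv2.COLOR_RGB2HSV)
blue=cv2.inRange(hsv,(105,130,60),(120,255,255))
n,l,st,ce=cv2.connectedComponentsWithStats(blue)
for i in range(1,n):
    x,y,w,h,A=st[i]
    if A<15 or y<130 or x<150 or x>480: continue
    ys,xs=np.where(l==i); p=deproj('top',np.c_[xs,ys],d)
    print(st[i],np.round(p.mean(0),3),np.round(np.percentile(p[:,2],[2,50,98]),3))
    if 345<x<390 and 200<y<240:
        m=p[:,2]; 
    q=p[:,:2]-p[:,:2].mean(0); print('  dir',np.linalg.svd(q,full_matrices=False)[2][0], 'rect',cv2.minAreaRect(p[:,:2].astype(np.float32)))
# white analyser top
w=cv2.inRange(hsv,(0,0,150),(180,50,255)); 
n,l,st,ce=cv2.connectedComponentsWithStats(w)
for i in range(1,n):
    x,y,ww,h,A=st[i]
    if A<60 or y<90 or x<190 or x>470 or y>250: continue
    ys,xs=np.where(l==i); p=deproj('top',np.c_[xs,ys],d)
    print('W',st[i],np.round(p.mean(0),3),np.round(np.percentile(p[:,2],[2,50,98]),3))
# whole-scene depth points near analyser: z in .11-.13
ys,xs=np.mgrid[90:200,195:330]; uv=np.c_[xs.ravel(),ys.ravel()]; p=deproj('top',uv,d)
k=(p[:,2]>.108)&(p[:,2]<.14); print('top face rect',cv2.minAreaRect(p[k,:2].astype(np.float32)), np.median(p[k,2]))
print(np.round(cv2.boxPoints(cv2.minAreaRect(p[k,:2].astype(np.float32))),3))
# white plate tray
ys,xs=np.mgrid[200:245,345:425]; uv=np.c_[xs.ravel(),ys.ravel()]; p=deproj('top',uv,d); k=(p[:,2]>.055)
print('plate',cv2.minAreaRect(p[k,:2].astype(np.float32)),np.round(np.percentile(p[k,2],[5,50,95]),3))
E
```

```text
[397 161  35  31 189] [ 0.604 -0.396  0.037] [0.006 0.031 0.049]
  dir [ 0.04343281 -0.99905635] rect ((0.420032799243927, -0.2935943305492401), (0.14230990409851074, 0.5237287282943726), 60.150184631347656)
[266 164  37   6 120] [0.576 0.036 0.192] [0.162 0.184 0.19 ]
  dir [-0.47865236 -0.87800451] rect ((0.4273834228515625, -0.048353731632232666), (0.39861223101615906, 0.10450420528650284), 29.65050506591797)
[361 209  44  17  88] [ 0.49  -0.304  0.012] [-0.004  0.004  0.033]
  dir [ 0.0318223  -0.99949354] rect ((0.4804680645465851, -0.3093459904193878), (0.047523580491542816, 0.15605008602142334), 0.5706294775009155)
[377 216  18   8  41] [ 0.463 -0.316  0.028] [0.021 0.028 0.035]
  dir [0.10247801 0.99473527] rect ((0.4662402868270874, -0.316446989774704), (0.06090419366955757, 0.020831696689128876), 89.1433334350586)
[379 227   7  16  63] [ 0.408 -0.301  0.058] [-0.003  0.049  0.058]
  dir [-0.71497052  0.6991546 ] rect ((0.3224315941333771, -0.22118821740150452), (0.042814917862415314, 0.3014165163040161), 46.27097702026367)
W [ 208  100  110   89 7861] [0.669 0.113 0.128] [0.045 0.123 0.145]
W [358 139  18  33 473] [ 0.684 -0.234  0.061] [-0.001  0.054  0.093]
W [195 211  18  20 186] [0.393 0.287 0.087] [0.022 0.09  0.105]
W [357 221  55   9 176] [ 0.441 -0.304  0.057] [-0.     0.062  0.07 ]
top face rect ((0.6839016675949097, 0.12680940330028534), (0.2929554283618927, 0.3587702214717865), 5.532002925872803) 0.12240988891843263
[[ 0.521  0.291]
 [ 0.555 -0.066]
 [ 0.847 -0.038]
 [ 0.812  0.319]]
plate ((0.37694448232650757, -0.2170623242855072), (0.10777954757213593, 0.3607136607170105), 35.50652313232422) [0.056 0.064 1.291]
```

View pics/crop1.png

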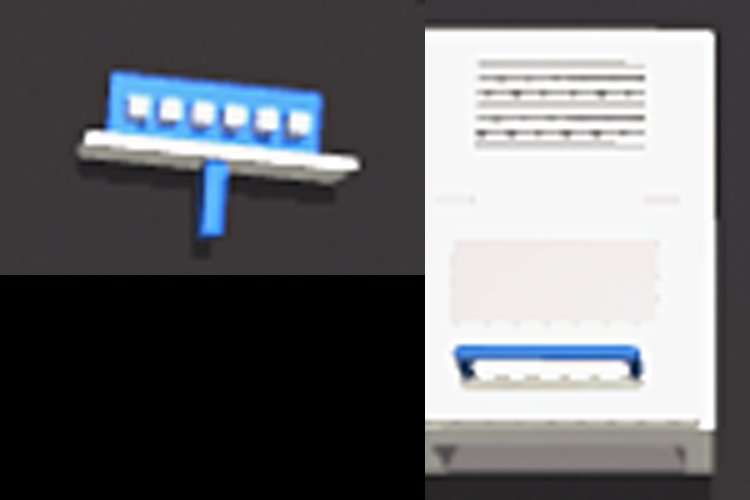

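The crop shows six cuvettes in the blue tray, with the fin running from about px (383,228) to (382,242). The handle and the bay opening are on the right-hand side of the analyser. Next I'll get the tray pose and work out the approach move.

```bash
cat >> h.py <<'E'
def toolR(yaw,tilt,ypsi):
    """approach leans forward by tilt along heading yaw; tool y = heading ypsi in plane: 'lat' -> left of yaw, 'in' -> in the vertical plane"""
    x=np.array([np.cos(yaw),np.sin(yaw),0]); z=np.array([0,0,1.]); l=np.cross(z,x)
    a=-np.cos(tilt)*z+np.sin(tilt)*x
    y=l if ypsi=='lat' else np.cos(tilt)*x+np.sin(tilt)*z
    return np.c_[np.cross(y,a),y,a]
def plan(p1,R1,n,p0=None,R0=None):
    if p0 is None:
        s=robot.read_state(); p0=np.array(s['tcp_pos']); R0=R.from_rotvec(s['tool_rot']).as_matrix()
    rel=R.from_matrix(R0.T@R1).as_rotvec()/n; dR=R.from_rotvec(rel).as_matrix()
    A=sum(np.linalg.matrix_power(dR,k) for k in range(n)); t=np.linalg.solve(A,R0.T@(np.array(p1)-p0))
    print(n,'rows of',[float(v) for v in np.round(np.r_[t/.15,rel/.5],3)],' mm/row %.1f deg/row %.1f'%(np.linalg.norm(t)*1e3,np.degrees(np.linalg.norm(rel))))
E
python3 - <<'E'
from h import *
f=onplane('top',[[383.2,227.6],[382.2,242.4]],.052); p=onplane('top',[[356.8,222.6],[411.6,227.6]],.064)
print(f,p,np.linalg.norm(f[0]-f[1]),np.linalg.norm(p[0]-p[1]))
yw=np.arctan2(*(p[1]-p[0])[[0,1]]*[1,-1]); d=f[0]-f[1]; print('yaw plate',yw,'yaw fin',np.arctan2(d[1],d[0]))
yaw=yw;u=np.array([np.cos(yaw),np.sin(yaw),0]); mid=p.mean(0); g=f[1]+.012*u; print('grip pt by fin',g,'by plate',mid-.037*u)
g=g.copy(); g[2]=.2; th=np.radians(30); Rt=toolR(yaw,th,'lat')
m=np.array([.43,.25,.28]); s=robot.read_state(); R0=R.from_rotvec(s['tool_rot']).as_matrix()
plan(m,R0,8); plan(g-.0*Rt[:,2],Rt,12,m,R0)
E
```

```text
[[ 0.43302296 -0.30616668  0.052     ]
 [ 0.38274512 -0.3054797   0.052     ]] [[ 0.43950279 -0.21479883  0.064     ]
 [ 0.44011982 -0.39912272  0.064     ]] 0.05028252733391842 0.18432492412602533
yaw plate 0.003347554511601065 yaw fin -0.01366283732136136
grip pt by fin [ 0.39474505 -0.30543953  0.052     ] by plate [ 0.40281151 -0.30708463  0.064     ]
8 rows of [-0.259, -0.217, -0.025, 0.0, 0.0, 0.0]  mm/row 50.8 deg/row 0.0
12 rows of [-0.032, -0.309, 0.049, -0.017, -0.086, -0.061]  mm/row 47.2 deg/row 3.1
```

```bash
python3 -m jog '[-0.259,-0.217,-0.025,0,0,0,-0.259,-0.217,-0.025,0,0,0,-0.259,-0.217,-0.025,0,0,0,-0.259,-0.217,-0.025,0,0,0,-0.259,-0.217,-0.025,0,0,0,-0.259,-0.217,-0.025,0,0,0,-0.259,-0.217,-0.025,0,0,0,-0.259,-0.217,-0.025,0,0,0]' 60 40
python3 -m jog '[-0.032,-0.309,0.049,-0.017,-0.086,-0.061,-0.032,-0.309,0.049,-0.017,-0.086,-0.061,-0.032,-0.309,0.049,-0.017,-0.086,-0.061,-0.032,-0.309,0.049,-0.017,-0.086,-0.061,-0.032,-0.309,0.049,-0.017,-0.086,-0.061,-0.032,-0.309,0.049,-0.017,-0.086,-0.061,-0.032,-0.309,0.049,-0.017,-0.086,-0.061,-0.032,-0.309,0.049,-0.017,-0.086,-0.061,-0.032,-0.309,0.049,-0.017,-0.086,-0.061,-0.032,-0.309,0.049,-0.017,-0.086,-0.061,-0.032,-0.309,0.049,-0.017,-0.086,-0.061,-0.032,-0.309,0.049,-0.017,-0.086,-0.061]'
python3 - <<'E'
from h import *
s=robot.read_state(); print(s['clock'],s['tcp_pos'],np.round(R.from_rotvec(s['tool_rot']).as_matrix(),3),s['qpos'])
P=robot.camera_params('wrist'); im,d=robot.get_image('wrist'); import pickle
pickle.dump((P,im,d),open('w1.pkl','wb')); cv2.imwrite('pics/w1.png',im[:,:,::-1])
E
```

```text
clock: 1.1
tcp_pos: [0.4312, 0.2489, 0.2801]
tool_rot: [-0.579, -3.088, 0.0]
force: [-0.5, -0.4, -1.0]
finger_gap: 0.06
gripper_force: 0.0
clock: 2.6
tcp_pos: [0.4205, -0.2831, 0.2145]
tool_rot: [0.061, 2.662, -0.011]
force: [0.4, -0.4, 0.4]
finger_gap: 0.0599
gripper_force: 0.0
2.6 [ 0.42051823 -0.28308769  0.21454038] [[-0.886  0.045  0.461]
 [ 0.041  0.999 -0.019]
 [-0.461  0.002 -0.887]] [-1.00117337 -0.26363234  2.18110877  0.46930898  0.98855492 -2.74100459]
```

View pics/w1.png

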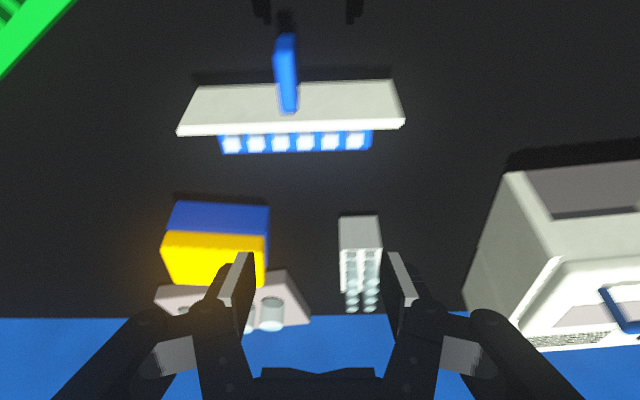

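The wrist view shows the blue fin at (283,35)–(288,110). The plate's top edge runs from (178,135) to (404,127), with six cuvettes behind it. Joint 6 has reached its limit, so I'll turn the tool half a turn back, which gives the same grasp, and measure from this image.

```bash
python3 -m jog '[0,0,0,0,0,0.37,0,0,0,0,0,0.37,0,0,0,0,0,0.37,0,0,0,0,0,0.37,0,0,0,0,0,0.37,0,0,0,0,0,0.37,0,0,0,0,0,0.37,0,0,0,0,0,0.37,0,0,0,0,0,0.37,0,0,0,0,0,0.37]' 
python3 - <<'E'
from h import *
import pickle; P,im,d=pickle.load(open('w1.pkl','rb'))
s=robot.read_state(); print(s['qpos'],s['tcp_pos'])
E=np.array(P['extrinsics']); print('cam',E[:3,3],'view',-E[:3,2])
hsv=cv2.cvtColor(im,cv2.COLOR_RGB2HSV)
def pts(m,roi):
    x0,y0,x1,y1=roi; z=np.zeros_like(m); z[y0:y1,x0:x1]=m[y0:y1,x0:x1]; ys,xs=np.where(z>0); return np.c_[xs,ys],deproj('wrist',np.c_[xs,ys],d,P)
blue=cv2.inRange(hsv,(105,130,60),(120,255,255)); wh=cv2.inRange(hsv,(0,0,120),(180,60,255))
uv,p=pts(blue,(265,25,305,118)); k=(p[:,2]>.044)&(p[:,2]<.06); q=p[k]; print('fin top z',np.median(q[:,2]),'rect',cv2.minAreaRect(q[:,:2].astype(np.float32)))
uv,p=pts(wh,(170,75,412,140)); k=(p[:,2]>.01)&(p[:,2]<.07)
# front face: fit x = a + b*y
q=p[k]; print('z range',np.percentile(q[:,2],[1,99])); c=np.polyfit(q[:,1],q[:,0],1); print('front face x at y=-.306',np.polyval(c,-.306),'slope',c[0],'y ends',np.percentile(q[:,1],[.5,99.5]))
E
```

```text
clock: 3.9
tcp_pos: [0.4213, -0.2811, 0.2156]
tool_rot: [2.273, 1.63, 0.54]
force: [-0.3, -0.6, -0.8]
finger_gap: 0.0598
gripper_force: 0.0
[-0.99751762 -0.26735377  2.18218744  0.46887237  0.98952704 -0.88531564] [ 0.42125531 -0.28112793  0.21557298]
cam [ 0.28778766 -0.27826682  0.284742  ] view [ 0.72601262 -0.03065395 -0.68699782]
fin top z 0.05095743075632306 rect ((0.4095960557460785, -0.30559659004211426), (0.014486683532595634, 0.05307271331548691), 88.22655487060547)
z range [0.01107033 0.06466001]
front face x at y=-.306 0.43960026120383416 slope 0.011893705723362964 y ends [-0.39468988 -0.21738506]
```

```bash
python3 - <<'E'
from h import *
yaw=-.015; F=np.diag([-1,-1,1.]); Rt=toolR(yaw,np.radians(30),'lat')@F
plan([.402,-.3055,.12],Rt,9)
plan([.402,-.3055,.036],Rt,4,np.array([.402,-.3055,.12]),Rt)
E
```

```text
9 rows of [-0.05, -0.017, 0.056, -0.004, 0.01, 0.281]  mm/row 11.5 deg/row 8.0
4 rows of [-0.07, 0.0, 0.121, 0.0, 0.0, 0.0]  mm/row 21.0 deg/row 0.0
```

```bash
python3 -m jog '[-0.05,-0.017,0.056,-0.004,0.01,0.281,-0.05,-0.017,0.056,-0.004,0.01,0.281,-0.05,-0.017,0.056,-0.004,0.01,0.281,-0.05,-0.017,0.056,-0.004,0.01,0.281,-0.05,-0.017,0.056,-0.004,0.01,0.281,-0.05,-0.017,0.056,-0.004,0.01,0.281,-0.05,-0.017,0.056,-0.004,0.01,0.281,-0.05,-0.017,0.056,-0.004,0.01,0.281,-0.05,-0.017,0.056,-0.004,0.01,0.281,0,0,0,0,0,0]' 60 
python3 - <<'E'
from h import *
yaw=-.015; F=np.diag([-1,-1,1.]); Rt=toolR(yaw,np.radians(30),'lat')@F
s=robot.read_state(); print(s['qpos'],np.round(R.from_rotvec(s['tool_rot']).as_matrix(),3))
plan([.402,-.3055,.036],Rt,5)
E
```

```text
clock: 5.15
tcp_pos: [0.4022, -0.305, 0.1188]
tool_rot: [3.032, -0.015, 0.811]
force: [-0.5, 0.3, 0.9]
finger_gap: 0.0599
gripper_force: 0.0
[-1.09133223 -0.08825839  2.24363627  0.63868405  0.8306421   0.08704714] [[ 0.867 -0.01   0.499]
 [-0.008 -1.    -0.006]
 [ 0.499  0.001 -0.867]]
5 rows of [-0.055, 0.001, 0.095, -0.001, 0.0, 0.002]  mm/row 16.6 deg/row 0.1
```

```bash
python3 -m jog '[-0.055,0,0.095,0,0,0,-0.055,0,0.095,0,0,0,-0.055,0,0.095,0,0,0,-0.055,0,0.095,0,0,0,-0.055,0,0.095,0,0,0,0,0,0,0,0,0]' 40
python3 -m jog '[0,0,0,0,0,0,0,0,0,0,0,0,0,0,0,0,0,0,0,0,0,0,0,0,0,0,0,0,0,0]' 0 100
python3 - <<'E'
from h import *
s=robot.read_state(); print(s['qpos'],np.round(R.from_rotvec(s['tool_rot']).as_matrix(),3))
E
```

```text
clock: 5.9
tcp_pos: [0.4022, -0.3052, 0.036]
tool_rot: [3.032, -0.016, 0.81]
force: [-0.1, 0.4, 0.5]
finger_gap: 0.0399
gripper_force: 0.0
clock: 6.52
tcp_pos: [0.403, -0.3065, 0.0383]
tool_rot: [3.029, -0.016, 0.814]
force: [-3.0, 2.0, 6.4]
finger_gap: 0.0125
gripper_force: 98.1
[-1.09160881  0.11023187  2.24564398  0.78233507  0.67583672 -0.10703628] [[ 0.865 -0.011  0.501]
 [-0.008 -1.    -0.008]
 [ 0.501  0.003 -0.865]]
```

```bash
python3 -m jog '[0.02,0,-0.034,0,0,0,0.034,0,-0.058,0,0,0,0.04,0,-0.07,0,0,0,0.04,0,-0.07,0,0,0,0.034,0,-0.058,0,0,0,0.02,0,-0.034,0,0,0,0,0,0,0,0,0]'
python3 - <<'E'
from h import *
s=robot.read_state(); print(s['force'],s['finger_gap'],s['tool_rot'])
im,d=robot.get_image('side'); top,dt=robot.get_image('top'); np.savez('b.npz',im=im,d=d,top=top,dt=dt)
a=cv2.resize(im[210:320,310:430],None,fx=4,fy=4,interpolation=cv2.INTER_CUBIC)
b=cv2.resize(im[90:200,250:330],None,fx=4,fy=4,interpolation=cv2.INTER_CUBIC)
cv2.imwrite('pics/b.png',np.hstack([a,b])[:,:,::-1])
P=robot.camera_params('wrist'); w,wd=robot.get_image('wrist'); import pickle; pickle.dump((P,w,wd),open('w2.pkl','wb')); cv2.imwrite('pics/w2.png',w[:,:,::-1])
# analyser refine from top: z slice
for nm,I,dd in (('top',top,dt),('side',im,d)):
    ys,xs=np.mgrid[60:210,190:420]; uv=np.c_[xs.ravel(),ys.ravel()]; p=deproj(nm,uv,dd)
    k=(p[:,2]>.1)&(p[:,2]<.13)&(p[:,0]>.4)&(p[:,0]<.9)&(p[:,1]>-.1)&(p[:,1]<.35); bx=cv2.minAreaRect(p[k,:2].astype(np.float32)); print(nm,bx,np.round(cv2.boxPoints(bx),4).tolist())
    hsv=cv2.cvtColor(I,cv2.COLOR_RGB2HSV); bl=cv2.inRange(hsv,(105,130,40),(120,255,255))[60:210,190:420].ravel()>0
    k=bl&(p[:,2]>.168)&(p[:,2]<.195)&(abs(p[:,0]-.58)<.05); q=p[k]; print('bar',k.sum(),q.mean(0),np.percentile(q[:,1],[1,99]),'slope',np.polyfit(q[:,1],q[:,0],1))
E
```

```text
clock: 7.4
tcp_pos: [0.4029, -0.3063, 0.0943]
tool_rot: [3.028, -0.016, 0.813]
force: [-0.5, 0.2, -2.2]
finger_gap: 0.0129
gripper_force: 97.5
[-0.5454918   0.20674134 -2.16558781] 0.012879322827716996 [ 3.02824091 -0.01619419  0.81272523]
top ((0.6836535930633545, 0.12660107016563416), (0.2922002375125885, 0.3585323095321655), 5.501658916473389) [[0.5210000276565552, 0.29100000858306885], [0.555400013923645, -0.0658000037074089], [0.8463000059127808, -0.03779999911785126], [0.8119000196456909, 0.3190000057220459]]
bar 114 [0.57944158 0.03776114 0.18363381] [-0.01898651  0.09365314] slope [-0.09231814  0.58292761]
side ((0.683427095413208, 0.12264195084571838), (0.2990259826183319, 0.36930444836616516), 5.61360502243042) [[0.5166000127792358, 0.29179999232292175], [0.5526999831199646, -0.07569999992847443], [0.8503000140190125, -0.04650000110268593], [0.8141999840736389, 0.32100000977516174]]
bar 60 [0.57746229 0.03185742 0.18269952] [-0.02207585  0.08616916] slope [-0.10194552  0.58071001]
```

View pics/b.png

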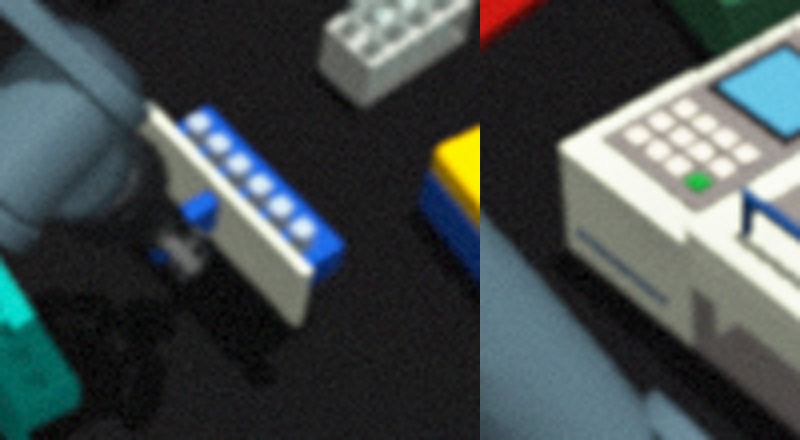

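The tray is lifted and level, and all six cuvettes are standing. I'll move to a standoff in front of the bay.

```bash
python3 - <<'E'
from h import *
q=onplane('top',[[263.4,188.4],[312,188.4]],.014); print('flare edges',q,np.linalg.norm(q[0]-q[1]),'mid',q.mean(0))
yaw=.096; F=np.diag([-1,-1,1.]); Rt=toolR(yaw,np.radians(30),'lat')@F
u=np.array([np.cos(yaw),np.sin(yaw),0]); B=np.array([.5455,.037,.012])
g=B-.125*u; g[2]=.012+.0383+.025; print(g)
m=np.array([.40,-.17,.11]); R0=R.from_rotvec(robot.read_state()['tool_rot']).as_matrix()
plan(g+[0,0,.025],Rt,16); 
E
```

```text
flare edges [[ 0.53957678  0.1220627   0.014     ]
 [ 0.55620982 -0.0510195   0.014     ]] 0.17387957129075574 mid [0.5478933 0.0355216 0.014    ]
[0.42107556 0.02501842 0.0753    ]
16 rows of [0.013, -0.137, 0.004, 0.007, 0.0, -0.012]  mm/row 20.7 deg/row 0.4
```

```bash
python3 -m jog '[0.006,-0.068,0.002,0.003,0,-0.006,0.013,-0.137,0.004,0.007,0,-0.012,0.013,-0.137,0.004,0.007,0,-0.012,0.013,-0.137,0.004,0.007,0,-0.012,0.013,-0.137,0.004,0.007,0,-0.012,0.013,-0.137,0.004,0.007,0,-0.012,0.013,-0.137,0.004,0.007,0,-0.012,0.013,-0.137,0.004,0.007,0,-0.012,0.013,-0.137,0.004,0.007,0,-0.012,0.013,-0.137,0.004,0.007,0,-0.012,0.013,-0.137,0.004,0.007,0,-0.012,0.013,-0.137,0.004,0.007,0,-0.012]'
python3 -m jog '[0.013,-0.137,0.004,0.007,0,-0.012,0.013,-0.137,0.004,0.007,0,-0.012,0.013,-0.137,0.004,0.007,0,-0.012,0.013,-0.137,0.004,0.007,0,-0.012,0.007,-0.069,0.002,0.004,0,-0.006,0,0,0,0,0,0]'
python3 - <<'E'
from h import *
s=robot.read_state(); print(s['force'],s['finger_gap'],s['qpos'],np.round(R.from_rotvec(s['tool_rot']).as_matrix(),3))
P=robot.camera_params('wrist'); w,wd=robot.get_image('wrist'); import pickle; pickle.dump((P,w,wd),open('w3.pkl','wb')); cv2.imwrite('pics/w3.png',w[:,:,::-1])
E=np.array(P['extrinsics']); print(E[:3,3],-E[:3,2])
E
```

```text
clock: 9.05
tcp_pos: [0.4194, -0.0677, 0.0984]
tool_rot: [-3.017, -0.105, -0.809]
force: [-0.2, 0.6, -2.7]
finger_gap: 0.013
gripper_force: 97.8
clock: 9.8
tcp_pos: [0.4207, 0.025, 0.1001]
tool_rot: [-3.007, -0.154, -0.806]
force: [0.6, 0.3, -2.8]
finger_gap: 0.0125
gripper_force: 97.9
[ 0.56465783  0.34281906 -2.82976721] 0.012478395782789474 [-0.33573007 -0.40974776  2.53272013  0.39958342  0.5731012   0.8441531 ] [[ 0.861  0.102  0.498]
 [ 0.089 -0.995  0.05 ]
 [ 0.5    0.001 -0.866]]
[0.43171142 0.02540753 0.24925826] [ 0.1862673   0.01847084 -0.98232547]
```

View pics/w3.png

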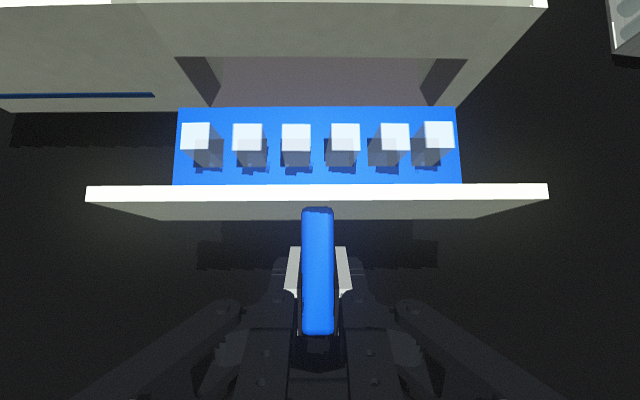

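The view shows the tray level in the grip. The plate's top edge runs (86,193)–(549,192), and the flared mouth's upper corners are at (175,57) and (467,60). The analyser's right front corner is at (548,10). Now I'll compare tray and bay in this same view.

```bash
python3 - <<'E'
from h import *
import pickle; P,w,d=pickle.load(open('w3.pkl','rb'))
yaw=.096; u=np.array([np.cos(yaw),np.sin(yaw),0]); l=np.array([-u[1],u[0],0]); B=np.array([.5455,.037,.012])
loc=lambda p: np.round(np.c_[(p-B)@u,(p-B)@l,p[:,2]-B[2]],4).tolist()
uv=[[173,54],[320,52],[469,57],[540,14]]
print('mouth corners/front',loc(deproj('wrist',uv,d,P)))
print('plate top mid/ends',loc(deproj('wrist',[[90,194],[320,192],[545,192]],d,P)))
# front face fit
ys,xs=np.mgrid[15:100:2,5:540:2]; p=deproj('wrist',np.c_[xs.ravel(),ys.ravel()],d,P); q=np.array(loc(p)); k=(abs(q[:,0])<.012)&(q[:,2]>.015)&(q[:,2]<.1)&(q[:,1]>-.1)
c=np.polyfit(q[k,1],q[k,0],1); print('front face: slope,off',c,k.sum(),q[k].max(0),q[k].min(0))
ys,xs=np.mgrid[180:202,80:556]; p=deproj('wrist',np.c_[xs.ravel(),ys.ravel()],d,P); q=np.array(loc(p)); z=np.percentile(q[:,2],99); print('z99',z)
k=(abs(q[:,2]-z)<.006)&(q[:,0]<-.07); c=np.polyfit(q[k,1],q[k,0],1); print('plate top slope, mid x',c,k.sum(),'x',np.percentile(q[k,0],[2,98]),'y',np.percentile(q[k,1],[.2,99.8]),'z med',np.median(q[k,2]),'z tilt',np.polyfit(q[k,1],q[k,2],1)[0])
ys,xs=np.mgrid[108:183,175:462]; v=cv2.cvtColor(w,cv2.COLOR_RGB2HSV)[108:183,175:462].reshape(-1,3); p=deproj('wrist',np.c_[xs.ravel(),ys.ravel()],d,P); q=np.array(loc(p)); k=(v[:,1]>150)
z=np.median(q[k,2]); k&=abs(q[:,2]-z)<.004; A=np.c_[q[k,:2],np.ones(k.sum())]; print('block top z',z,'tilt x,y',np.linalg.lstsq(A,q[k,2],rcond=None)[0],'x',np.percentile(q[k,0],[.5,99.5]),'y',np.percentile(q[k,1],[.5,99.5]))
print('tcp',loc(np.array([robot.read_state()['tcp_pos']])))
E
```

```text
mouth corners/front [[-0.0001, 0.0831, 0.0682], [0.0006, -0.0014, 0.0688], [0.0004, -0.0881, 0.0663], [-0.0005, -0.1059, 0.1033]]
plate top mid/ends [[-0.0909, 0.0878, 0.1134], [-0.0894, -0.0015, 0.1122], [-0.0892, -0.0887, 0.1139]]
front face: slope,off [-0.00088735  0.00024747] 7641 [0.0119 0.2299 0.0999] [-0.0022 -0.0999  0.0151]
z99 0.1148
plate top slope, mid x [-0.01164974 -0.08982107] 7675 x [-0.0931 -0.0863] y [-0.09       0.0896652] z med 0.1132 z tilt 0.0015825730575257998
block top z 0.0772 tilt x,y [-0.00403859  0.00065949  0.07693897] x [-0.0776 -0.0373] y [-0.072   0.0721]
tcp [[-0.1253, -0.0006, 0.0883]]
```

```bash
cat >> h.py <<'E'
yaw=.096; u=np.array([np.cos(yaw),np.sin(yaw),0]); l=np.array([-u[1],u[0],0]); B=np.array([.5455,.037,.012])-.002*l
W=lambda x,y,z: B+x*u+y*l+np.array([0,0,z])
E
python3 - <<'E'
from h import *
F=np.diag([-1,-1,1.]); Rt=toolR(.096-.0,np.radians(30),'lat')@F
Rn=R.from_rotvec(robot.read_state()['tool_rot']).as_matrix(); R1=R.from_rotvec([0,0,-.011]).as_matrix()@Rn
a=W(-.1035,0,.0883); b=W(-.1035,0,.0423); c=W(-.042,0,.0423)
plan(a,R1,3); plan(b,R1,5,a,R1); plan(c,R1,6,b,R1)
E
```

```text
3 rows of [0.042, 0.003, 0.024, -0.004, -0.0, 0.006]  mm/row 7.3 deg/row 0.2
5 rows of [-0.031, -0.0, 0.053, 0.0, 0.0, 0.0]  mm/row 9.2 deg/row 0.0
6 rows of [0.059, -0.0, 0.034, 0.0, 0.0, 0.0]  mm/row 10.2 deg/row 0.0
```

```bash
python3 -m jog '[0.042,0.003,0.024,-0.004,0,0.006,0.042,0.003,0.024,-0.004,0,0.006,0.042,0.003,0.024,-0.004,0,0.006,-0.031,0,0.053,0,0,0,-0.031,0,0.053,0,0,0,-0.031,0,0.053,0,0,0,-0.031,0,0.053,0,0,0,-0.031,0,0.053,0,0,0,0,0,0,0,0,0]'
python3 - <<'E'
from h import *
s=robot.read_state(); p=np.array(s['tcp_pos'])-B; print(p@u,p@l,p[2],s['qpos'],R.from_rotvec(s['tool_rot']).as_matrix().round(3))
P=robot.camera_params('wrist'); w,wd=robot.get_image('wrist'); import pickle; pickle.dump((P,w,wd),open('w4.pkl','wb')); cv2.imwrite('pics/w4.png',w[:,:,::-1])
E
```

```text
clock: 10.98
tcp_pos: [0.4421, 0.0244, 0.0533]
tool_rot: [-3.012, -0.134, -0.804]
force: [-0.5, 0.5, -1.8]
finger_gap: 0.0129
gripper_force: 97.8
-0.10412831308314821 -0.0006402602620207542 0.04132126954584117 [-0.3089856  -0.17476845  2.47826602  0.5173515   0.39792152  0.73774672] [[ 0.864  0.089  0.497]
 [ 0.078 -0.996  0.043]
 [ 0.498  0.002 -0.867]]
```

View pics/w4.png

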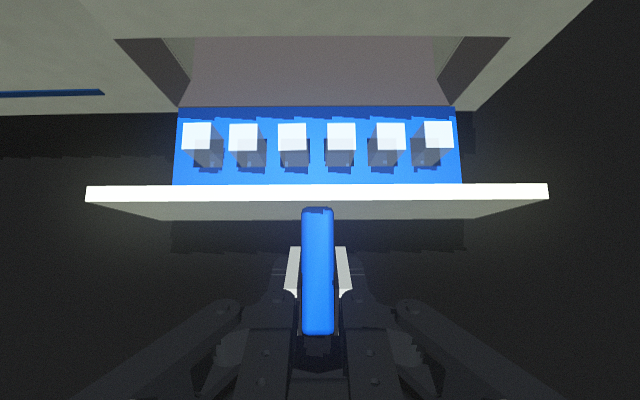

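The block spans columns 178–457 and sits centred in the mouth (114–511). All cuvettes are upright, so I'll insert.

```bash
python3 -m jog '[0.03,0,0.017,0,0,0,0.059,-0.002,0.034,0,0,0,0.059,-0.002,0.034,0,0,0,0.059,-0.002,0.034,0,0,0,0.059,0,0.034,0,0,0,0.059,0,0.034,0,0,0,0.02,0,0.012,0,0,0,0,0,0,0,0,0]'
python3 - <<'E'
from h import *
s=robot.read_state(); p=np.array(s['tcp_pos'])-B; print(p@u,p@l,p[2],s['qpos'],s['force'])
E
```

```text
clock: 12.02
tcp_pos: [0.5023, 0.0305, 0.0543]
tool_rot: [-3.012, -0.135, -0.807]
force: [-0.3, -0.9, -1.6]
finger_gap: 0.0128
gripper_force: 97.8
-0.04363043634266703 -0.00036854023524634117 0.04231079331837888 [-0.24303565 -0.00763357  2.32605654  0.47440216  0.35994439  0.83152391] [-0.25429634 -0.90229492 -1.57245695]
```

```bash
python3 -m jog '[-0.005,0,0.0087,0,0,0,-0.005,0,0.0087,0,0,0,0.012,0,0.007,0,0,0,0.012,0,0.007,0,0,0,0,0,0,0,0,0]'
python3 -m jog '[0.006,0,0.0035,0,0,0,0.006,0,0.0035,0,0,0,0,0,0,0,0,0]'
python3 - <<'E'
from h import *
s=robot.read_state(); p=np.array(s['tcp_pos'])-B; print(p@u,p@l,p[2],s['qpos'],s['force'])
E
```

```text
clock: 12.65
tcp_pos: [0.5066, 0.0307, 0.0515]
tool_rot: [-3.012, -0.135, -0.808]
force: [0.3, 0.7, -3.0]
finger_gap: 0.0127
gripper_force: 97.8
clock: 13.02
tcp_pos: [0.5069, 0.0311, 0.0505]
tool_rot: [-3.012, -0.135, -0.803]
force: [-12.1, -4.2, 5.3]
finger_gap: 0.0127
gripper_force: 100.0
-0.03896480428262178 -0.00015551073715165719 0.03846153903079018 [-0.23829233  0.01513594  2.31279134  0.47759584  0.35222101  0.83117907] [-12.11535912  -4.2436904    5.31887109]
```

The tray is seated: contact force is 12 N and x is as predicted. I'll release, back out and check.

```bash
python3 -m jog '[0,0,0,0,0,0,0,0,0,0,0,0,0,0,0,0,0,0]' 45 40
python3 -m jog '[0,0,-0.05,0,0,0,0,0,-0.1,0,0,0,0,0,-0.12,0,0,0,0,0,-0.12,0,0,0,0,0,-0.15,0,0,0,0,0,-0.1,0,0,0,0,0,0,0,0,0]'
python3 - <<'E'
from h import *
s=robot.read_state(); p=np.array(s['tcp_pos'])-B; print(p@u,p@l,p[2],s['qpos'],s['force'])
P=robot.camera_params('wrist'); w,d=robot.get_image('wrist'); import pickle; pickle.dump((P,w,d),open('w5.pkl','wb')); cv2.imwrite('pics/w5.png',w[:,:,::-1])
loc=lambda p: np.c_[(p-B)@u,(p-B)@l,p[:,2]-B[2]]
ys,xs=np.mgrid[0:400,0:640]; q=loc(deproj('wrist',np.c_[xs.ravel(),ys.ravel()],d,P)); 
k=(abs(q[:,2]-.064)<.006)&(q[:,0]<-.001)&(q[:,0]>-.02)&(abs(q[:,1])<.1)
print(k.sum(),np.percentile(q[k],[2,50,98],axis=0).round(4).tolist(), np.polyfit(q[k,1],q[k,0],1))
v=cv2.inRange(cv2.cvtColor(w,cv2.COLOR_RGB2HSV),(105,130,40),(120,255,255)).ravel()>0
k=v&(q[:,2]>.15)&(q[:,2]<.19)&(abs(q[:,0]-.03)<.04); 
if k.sum()>20: print('bar',k.sum(),np.percentile(q[k],[2,50,98],axis=0).round(4).tolist())
E
```

```text
clock: 13.4
tcp_pos: [0.5091, 0.0308, 0.0519]
tool_rot: [-3.012, -0.135, -0.809]
force: [-0.6, 0.2, 0.1]
finger_gap: 0.045
gripper_force: 0.0
clock: 14.28
tcp_pos: [0.4611, 0.0267, 0.136]
tool_rot: [-3.012, -0.135, -0.813]
force: [-0.3, -0.2, -1.0]
finger_gap: 0.0453
gripper_force: 0.0
-0.08500292272553239 -0.00019654691689584107 0.12402298310798261 [-0.28431697 -0.35146694  2.41701365  0.32306411  0.6028048   0.97396651] [-0.2683257  -0.19926624 -0.97962116]
2771 [[-0.007, -0.0874, 0.0585], [-0.0046, -0.0021, 0.0634], [-0.0012, 0.0853, 0.0649]] [ 0.00083455 -0.00444583]
```

View pics/w5.png

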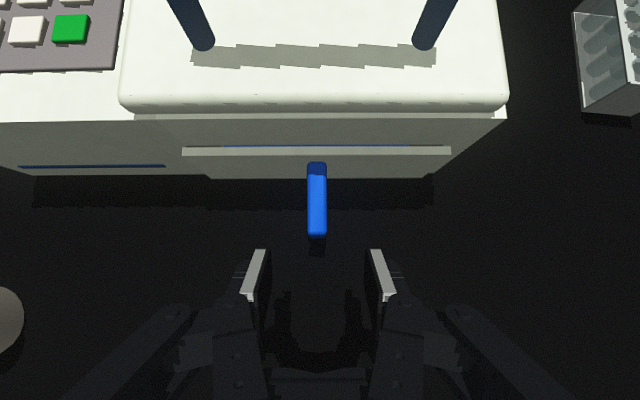

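The tray is seated: the plate's top strip is at row 150, about 1 mm off the face and square, and the fingers are clear of the fin. The lid handle's posts are at (205,45) and (425,45). Next comes the lid pre-grasp.

```bash
python3 - <<'E'
from h import *
Rt=toolR(yaw,np.radians(30),'in'); bar=W(.033,.002,.166); print(bar)
pre=bar-.1*Rt[:,2]; print(pre); mid=W(-.085,0,.2); s=robot.read_state()
Rn=R.from_rotvec(s['tool_rot']).as_matrix()
plan(mid,Rn,4); plan(pre,Rt,10,mid,Rn)
E
```

```text
[0.57834805 0.04016314 0.178     ]
[0.52857828 0.03537051 0.26460254]
4 rows of [0.065, 0.0, -0.111, 0.0, 0.0, 0.0]  mm/row 19.2 deg/row 0.0
10 rows of [0.049, 0.04, -0.008, 0.001, 0.001, -0.315]  mm/row 9.5 deg/row 9.0
```

```bash
python3 -m jog '[0.065,0,-0.111,0,0,0,0.065,0,-0.111,0,0,0,0.065,0,-0.111,0,0,0,0.065,0,-0.111,0,0,0]' 36
python3 -m jog '[0.049,0.04,-0.008,0,0,-0.315,0.049,0.04,-0.008,0,0,-0.315,0.049,0.04,-0.008,0,0,-0.315,0.049,0.04,-0.008,0,0,-0.315,0.049,0.04,-0.008,0,0,-0.315,0.049,0.04,-0.008,0,0,-0.315,0.049,0.04,-0.008,0,0,-0.315,0.049,0.04,-0.008,0,0,-0.315,0.049,0.04,-0.008,0,0,-0.315,0.049,0.04,-0.008,0,0,-0.315,0,0,0,0,0,0]'
python3 - <<'E'
from h import *
s=robot.read_state(); p=np.array(s['tcp_pos'])-B; print(p@u,p@l,p[2],s['qpos'],R.from_rotvec(s['tool_rot']).as_matrix().round(3))
P=robot.camera_params('wrist'); w,d=robot.get_image('wrist'); import pickle; pickle.dump((P,w,d),open('w6.pkl','wb')); cv2.imwrite('pics/w6.png',w[:,:,::-1])
loc=lambda p: np.c_[(p-B)@u,(p-B)@l,p[:,2]-B[2]]
ys,xs=np.mgrid[0:400,0:640]; q=loc(deproj('wrist',np.c_[xs.ravel(),ys.ravel()],d,P)); 
v=cv2.inRange(cv2.cvtColor(w,cv2.COLOR_RGB2HSV),(105,130,40),(120,255,255)).ravel()>0
k=v&(q[:,2]>.155)&(q[:,2]<.19)&(abs(q[:,0]-.03)<.04); print('bar',k.sum(),np.percentile(q[k],[2,50,98],axis=0).round(4).tolist())
Rt=toolR(yaw,np.radians(30),'in'); plan(W(.033,.002,.167),Rt,6)
E
```

```text
clock: 14.82
tcp_pos: [0.4609, 0.0273, 0.2113]
tool_rot: [-3.012, -0.135, -0.805]
force: [0.2, -0.5, -0.0]
finger_gap: 0.0358
gripper_force: 0.0
clock: 16.2
tcp_pos: [0.5288, 0.0357, 0.2641]
tool_rot: [1.844, 2.023, 0.538]
force: [0.9, 0.2, -0.1]
finger_gap: 0.0361
gripper_force: 0.0
-0.0167354747067418 0.0023246428471603727 0.2521431222532306 [-0.2141565  -0.33743156  2.15229216  0.20053597  0.83364665 -0.40443458] [[-0.092  0.863  0.497]
 [ 0.996  0.081  0.043]
 [-0.003  0.499 -0.866]]
bar 1891 [[0.0274, -0.0544, 0.1678], [0.0311, 0.0054, 0.1707], [0.0363, 0.0576, 0.1722]]
6 rows of [0.0, 0.001, 0.109, -0.0, 0.002, -0.001]  mm/row 16.4 deg/row 0.1
```

View pics/w6.png

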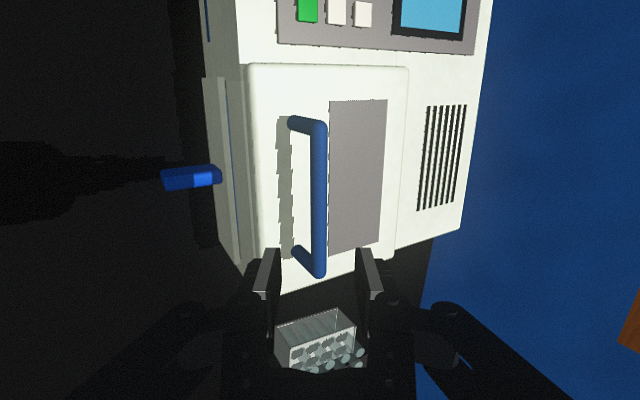

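The bar is at column 320, centred between the pads (columns 265 and 370). I'll advance and grip it.

```bash
python3 -m jog '[0,0,0.06,0,0,0,0,0,0.11,0,0,0,0,0,0.13,0,0,0,0,0,0.13,0,0,0,0,0,0.11,0,0,0,0,0,0.07,0,0,0,0,0,0.04,0,0,0,0,0,0,0,0,0]'
python3 -m jog '[0,0,0,0,0,0,0,0,0,0,0,0,0,0,0,0,0,0,0,0,0,0,0,0]' 0 60
python3 - <<'E'
from h import *
s=robot.read_state(); p=np.array(s['tcp_pos'])-B; print(p@u,p@l,p[2],s['qpos'],s['force'])
# arc plan: bar about hinge, tool tilt 30 -> -20 while lid 0 -> 60
H=np.array([.155,.108]); p0=np.array([p@u,p[2]]); r=p0-H; print('r',r)
pos=[];Rs=[]
for a in np.radians([0,10,20,30,40,50,60]):
    c,sn=np.cos(a),np.sin(a) # front (-x) rises: rotate clockwise in (x,z)
    x=H[0]+c*r[0]+sn*r[1]; z=H[1]-sn*r[0]+c*r[1]
    pos.append(W(x,p@l,z)); Rs.append(toolR(yaw,np.radians(30)-a*50/60,'in'))
print(np.round(pos,3).tolist())
for i in range(6): plan(pos[i+1],Rs[i+1],4,pos[i],Rs[i])
E
```

```text
clock: 17.25
tcp_pos: [0.5771, 0.0395, 0.1801]
tool_rot: [1.842, 2.023, 0.537]
force: [0.5, 0.0, -0.3]
finger_gap: 0.0357
gripper_force: 0.0
clock: 17.75
tcp_pos: [0.5773, 0.0394, 0.1811]
tool_rot: [1.841, 2.022, 0.538]
force: [-6.1, 0.3, 6.0]
finger_gap: 0.0097
gripper_force: 58.7
0.03187031342690491 0.0013471304887283909 0.16913980723766556 [-0.18269353 -0.0870459   2.10776898  0.22769303  0.62421142 -0.42793361] [-6.06637687  0.34982016  5.97844069]
r [-0.12312969  0.06113981]
[[0.577, 0.039, 0.181], [0.59, 0.041, 0.202], [0.605, 0.042, 0.22], [0.624, 0.044, 0.235], [0.645, 0.046, 0.246], [0.668, 0.048, 0.254], [0.691, 0.05, 0.257]]
4 rows of [-0.0, 0.034, -0.021, 0.073, -0.0, 0.0]  mm/row 6.0 deg/row 2.1
4 rows of [0.0, 0.035, -0.02, 0.073, -0.0, -0.0]  mm/row 6.0 deg/row 2.1
4 rows of [-0.0, 0.035, -0.019, 0.073, -0.0, -0.0]  mm/row 6.0 deg/row 2.1
4 rows of [0.0, 0.036, -0.018, 0.073, 0.0, 0.0]  mm/row 6.0 deg/row 2.1
4 rows of [-0.0, 0.036, -0.017, 0.073, 0.0, 0.0]  mm/row 6.0 deg/row 2.1
4 rows of [-0.0, 0.037, -0.016, 0.073, -0.0, -0.0]  mm/row 6.0 deg/row 2.1
```

```bash
python3 -m jog '[0,0.017,-0.011,0.036,0,0,0,0.034,-0.021,0.073,0,0,0,0.034,-0.021,0.073,0,0,0,0.034,-0.021,0.073,0,0,0,0.035,-0.02,0.073,0,0,0,0.035,-0.02,0.073,0,0,0,0.035,-0.02,0.073,0,0,0,0.035,-0.02,0.073,0,0]' - 80
python3 - <<'E'
from h import *
s=robot.read_state(); p=np.array(s['tcp_pos'])-B; x,z=p@u-.155,p[2]-.108; print(p@u,p@l,p[2],s['force'],s['ft_torque'],'r',np.hypot(x,z),'lid deg',np.degrees(np.arctan2(z,-x))-26.4, s['qpos'],R.from_rotvec(s['tool_rot']).as_matrix()[:,2])
E
```

```text
clock: 18.75
tcp_pos: [0.6017, 0.0417, 0.2161]
tool_rot: [1.995, 2.191, 0.261]
force: [-9.9, -2.1, 5.1]
finger_gap: 0.0092
gripper_force: 79.3
0.05635762025970771 0.0013309941344376575 0.2040863968218391 [-9.85376918 -2.13082123  5.05223474] [-0.39000334  1.75538164 -0.02089646] r 0.13770589941985767 lid deg 17.847986728913433 [-0.13847238  0.04550227  1.85817024  0.05950301  1.00194544 -0.25804081] [ 0.23895123  0.01728589 -0.9708777 ]
```

```bash
python3 -m jog '[0,0.035,-0.019,0.073,0,0,0,0.035,-0.019,0.073,0,0,0,0.035,-0.019,0.073,0,0,0,0.035,-0.019,0.073,0,0,0,0.036,-0.018,0.073,0,0,0,0.036,-0.018,0.073,0,0,0,0.036,-0.018,0.073,0,0,0,0.036,-0.018,0.073,0,0]'
python3 - <<'E'
from h import *
s=robot.read_state(); p=np.array(s['tcp_pos'])-B; x,z=p@u-.155,p[2]-.108; print(p@u,p@l,p[2],s['force'],s['ft_torque'],'r',np.hypot(x,z),'lid deg',np.degrees(np.arctan2(z,-x))-26.4, s['qpos'])
E
```

```text
clock: 19.75
tcp_pos: [0.641, 0.0455, 0.2448]
tool_rot: [-2.096, -2.299, 0.064]
force: [-10.6, -1.7, 7.3]
finger_gap: 0.0093
gripper_force: 79.3
0.09582626186973095 0.0012677134846286933 0.23279188111513371 [-10.64915753  -1.68444616   7.26172077] [-0.36918059  2.30978233  0.01747322] r 0.13811062550203487 lid deg 38.23065611652674 [-0.09977241  0.25981563  1.55100282 -0.01527247  1.37913841 -0.18888135]
```

```bash
python3 -m jog '[0,0.036,-0.017,0.073,0,0,0,0.036,-0.017,0.073,0,0,0,0.036,-0.017,0.073,0,0,0,0.036,-0.017,0.073,0,0,0,0.037,-0.016,0.073,0,0,0,0.037,-0.016,0.073,0,0,0,0.037,-0.016,0.073,0,0,0,0.03,-0.013,0.06,0,0,0,0.015,-0.006,0.03,0,0,0,0,0,0,0,0,0,0,0,0,0,0]'
python3 - <<'E'
from h import *
s=robot.read_state(); p=np.array(s['tcp_pos'])-B; x,z=p@u-.155,p[2]-.108; print(p@u,p@l,p[2],s['force'],s['ft_torque'],'r',np.hypot(x,z),'lid deg',np.degrees(np.arctan2(z,-x))-26.4, s['qpos'])
im,d=robot.get_image('side'); t,dt=robot.get_image('top')
a=cv2.resize(im[70:220,240:420],(480,400),interpolation=cv2.INTER_CUBIC); b=cv2.resize(t[90:210,200:330],(320,400),interpolation=cv2.INTER_CUBIC)
cv2.imwrite('pics/end.png',np.hstack([a,b])[:,:,::-1])
# lid plane from side/top depth
loc=lambda p: np.c_[(p-B)@u,(p-B)@l,p[:,2]-B[2]]
for nm,I,dd in(('side',im,d),('top',t,dt)):
    ys,xs=np.mgrid[50:260,190:440]; q=loc(deproj(nm,np.c_[xs.ravel(),ys.ravel()],dd)); v=I[50:260,190:440].reshape(-1,3).min(1)>110
    k=v&(q[:,2]>.14)&(q[:,2]<.25)&(q[:,0]>.05)&(q[:,0]<.17)&(abs(q[:,1])<.1)
    if k.sum()>30: c=np.polyfit(q[k,2],q[k,0],1); print(nm,k.sum(),'lid deg from plane',90+np.degrees(np.arctan(c[0])), q[k].min(0),q[k].max(0))
E
```

```text
clock: 21.12
tcp_pos: [0.6903, 0.0501, 0.2588]
tool_rot: [-1.949, -2.136, 0.375]
force: [-3.6, -0.1, 9.0]
finger_gap: 0.0093
gripper_force: 78.3
0.1454283545526554 0.001173156481137522 0.24678349279879086 [-3.61920264 -0.09400685  8.98413072] [-0.18706022  1.05243828  0.08870052] r 0.1391131707280145 lid deg 59.6546617085472 [-0.07039651  0.52857444  1.20166461 -0.06072763  1.74824235 -0.16212015]
side 387 lid deg from plane 62.051090575339614 [ 0.07793974 -0.09991056  0.14160875] [0.15779141 0.09759294 0.2499745 ]
top 377 lid deg from plane 57.781180154946874 [ 0.08110159 -0.09578637  0.14142989] [0.15913283 0.0284398  0.24995362]
```

View pics/end.png

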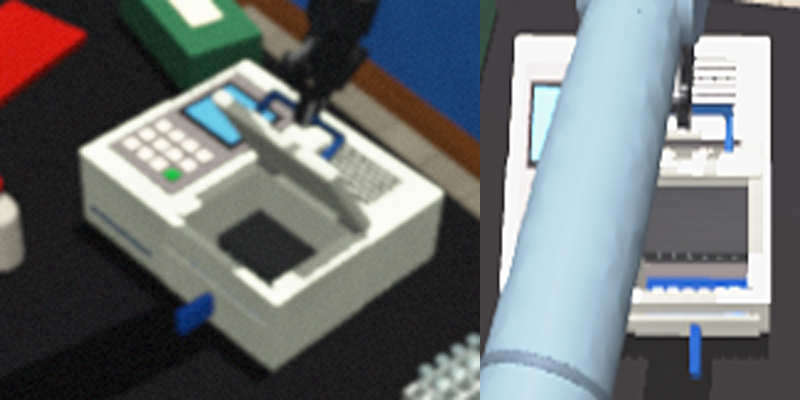

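The side and top views show the lid open at about 60° in the grip, with three estimates of 58°, 60° and 62°. The tray is home with its pull sticking out, and the cuvettes visible past the arm are still in its row. I'm handing in.

```bash
python3 -c "
from cell import robot
print(robot.hand_in())"
```

```text
the job is handed in; nothing more can be done
None
```

The job is handed in, with no verdict shown: the tray is seated about 1 mm from the front face, all six cuvettes were standing when last fully in view, just before insertion, and the lid is held at about 60 degrees (estimates 58 to 62).

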